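# Unbolt the cobbler's knife chest

## Robot

A 6-joint arm with a two-finger parallel gripper is mounted at the origin on the work surface. World frame = base frame: x ahead of the robot, y to its left, z up, the work surface at z = 0. Lengths are in m, angles in rad, forces in N, time in s.
With the tool pointing down it reaches from about 0.225 to 0.875 m from the base axis. Payload 3.4 kg.
Tool frame: the origin (TCP) lies midway between the tips of the shut fingers; the grasp point (between the pads) lies 19 mm behind it; x points along the fingers, z is the direction in which the jaws open and shut, and the axes are right-handed (so a half turn about x gives the same grasp; the last joint's range is limited). The gripper opens to 85 mm and grips with 20 to 120 N. Pads are 22 mm wide; open, the fingers measure 114 mm over their backs; the gripper's body (76 mm by 85 mm) begins 54 mm behind the grasp point. The pads swing forward as they close: fully open they stand 13 mm farther back than shut.
Start: joints at [-1.304, 0.276, 1.505, -0, 1.361, -0.121], TCP at [0.217, -0.532, 0.231] pointing down, gripper open.
Joint ranges: [-2.89, 2.89], [-0.75, 2.08], [0.22, 2.7], [-1.18, 4.32], [0.11, 2.71], [-2.7, 2.7]. Speed limits (rad/s): [2.57, 2.57, 3.14, 3.14, 3.14, 3.14].

## Interface

Orientations are given as a unit quaternion [w, x, y, z].
In Python, from rig import manip, eyes gives the robot as it stands. The module is installed in compiled form; this text tells all that it offers.
- The arm moves only by the shell command python3 -m crank 'ROWS' [FORCE]. ROWS is JSON, a list of rows, each a list of 7 numbers: the shift along the tool's x, y, z in cm, then the turn, a rotation vector about the tool's x, y, z in degrees, then the finger opening in cm, from 0 to 8.54. A call has 1 to 5 rows; each row is the pose to reach, as a shift and turn from the pose commanded when the call began, along the tool's axes at that moment; what a row does not reach only later rows make up. A row lasts 1/8 s, in which the tool goes at most 62.5 mm and 10.7 degrees, less where a joint would pass 70% of its speed; a pose out of reach is approached as far as the arm can. A call with a gripper value outside its range is refused whole. The fingers move at their own pace and stop on an object; FORCE is the grip in N (left out, the last holds). Time passes only in rows, so rows that repeat a pose let the fingers close. It gives the time, the measured TCP pose, the force and the opening at its end, in the units of the state.
- manip.get_state(): the state, without advancing time (a new reading comes with each control period).
- eyes.get_image(name): name is "scene" or "top"; returns a dict with "color" (384x512x3 uint8, blue, green, red), "z_map" (384x512 float32, m along the optical axis (not along the pixel's ray), 0 where there is no reading), "vertical_fov" (degrees; the focal length in pixels is half the picture's height over the tangent of half this angle, whatever the lens; pixels are square), "cx", "cy" (the principal point, pixels), "dist" ([k1, k2, p1, p2, k3] as OpenCV has them; the pictures are not rectified), "eye" and "attitude" of the camera in the world. Camera axes: x right, y up, looking along -z (the intrinsics and any distortion apply to the point x, -y, -z); pixel columns grow to the right and rows downward; lengths in m; the calibration is good to about 2 mm. A picture is of the moment at which its call begins.
- manip.sign_off(): hands the job in, once; it reports no verdict.
The state is a dict: "clock": time; "qpos": joint angles; "qd": joint speeds; "effort": joint torques, N m; "position": TCP position; "ee_rot": TCP orientation; "contact_force": force on the tool from outside, world axes, zero at the start; "moment": the same for the moment, N m; "width": finger opening in m.
Only numpy, scipy, OpenCV 4.12 (cv2) and the standard library are available. Lean on these libraries where they do the work, as an engineer would, in place of code of your own. Each camera call takes 0.05 s, during which the arm holds its last target.

## Task

On the bench stand a long knife chest and a shorter nail box, each with its lid held by a barrel bolt. Unbolt the long chest: lift the bolt's handle up out of its notch, then draw the bolt back all the way, out of the keeper at the end of the chest. Leave the bolt of the shorter box alone.

Things in the scene. Friction and masses are not known exactly. Their poses are not given: they have to be found in the camera images.
- chest: Long wooden knife chest, fixed: 340 mm long (its y), 170 deep (x), 100 high; origin at the centre of its underside, front facing its -x, roughly to the robot. A steel barrel bolt lies on the lid near the front edge, axis level along y at x -20, z 124 mm, its tip in a keeper at the +y end. Guides and keeper: to z 137 mm, 13 mm either side of the axis. A tin 26 mm high stands at the lid's back, -y end.
- knob (a point): Centre of the 20 mm steel ball on the long chest's bolt handle (10 mm stalk), 52 mm from the bolt's axis. Bolted, it points to chest -x, 10 degrees above level, the ball at x -71, y 68, z 133 mm of the chest (33 over the lid). It swings up about the bolt's axis, 80 degrees to upright, nearly free, and drops when let go. It clears the notch's walls from 40 degrees of swing; 70 is ample.
- bolt (a joint): How far the long chest's bolt is drawn, in m, towards the chest's -y: 0 bolted home, 0.060 fully drawn (stop). With the handle down in its notch it has only 4 mm play between steel walls (to 22 mm in front of the axis, to z 138 mm); the rear wall is 40 mm long and ends before the drawn position. It slides with about 2 N of friction and stays where it is left.
- nailbox_knob (a point): Centre of the same ball on the bolt of the shorter nail box (220 mm long, 170 deep, 100 high), which is to be left bolted.

How it is judged:
By the outcome, as a careful person would: the job done as asked, in the order asked, and still so for the second after the job is handed in, with the robot touching nothing.
It also fails if it takes over 35 s, if anything falls off the work surface, if the arm or the gripper's body presses on something with over 40 N, if the wrist force passes 120 N, or if a joint passes its speed limit or range.

## Working session

There is one attempt and no reset: what is moved stays moved. The work goes in short steps, Python scripts to look and compute and a shell command to move; the robot and the scene stay as the last step left them, time stands still between calls to the robot, and variables do not carry over. Pictures are saved under pics/ and viewed, and the job is handed in when it is done.

```bash
mkdir -p pics
cat > h.py <<'E'
import numpy as np, cv2
from rig import manip, eyes
from scipy.spatial.transform import Rotation as R
def get(n):
    im=eyes.get_image(n); np.save('pics/_%s.npy'%n,im,allow_pickle=True); return im
def load(n): return np.load('pics/_%s.npy'%n,allow_pickle=True).item()
def rot(q):
    q=np.array(q); 
    if q.shape==(3,3): return q
    return R.from_quat([q[1],q[2],q[3],q[0]]).as_matrix()
def K(im):
    f=192/np.tan(np.radians(im['vertical_fov'])/2)
    return np.array([[f,0,im['cx']],[0,f,im['cy']],[0,0,1]])
def world(im,u,v,z=None):
    p=cv2.undistortPoints(np.array([[[u,v]]],float),K(im),np.array(im['dist'],float))[0,0]
    if z is None:
        z=im['z_map'][int(round(v)),int(round(u))]
    return rot(im['attitude'])@(np.array([p[0],-p[1],-1])*z)+np.array(im['eye'])
def onplane(im,u,v,h):
    e=np.array(im['eye']); d=world(im,u,v,1.0)-e
    return e+d*(h-e[2])/d[2]
E
python3 - <<'E'
from h import *
print(manip.get_state())
for n in('scene','top'):
    im=get(n); cv2.imwrite(f'pics/{n}0.png',im['color']); print({k:v for k,v in im.items() if k not in('color','z_map')})
E
```

```text
{'clock': 0.0, 'qpos': array([-1.30399336e+00,  2.76593227e-01,  1.50613370e+00,  2.52736046e-05,
        1.36072323e+00, -1.21003414e-01]), 'qd': array([ 0.00028002,  0.00019356, -0.00010517,  0.00200263, -0.00122659,
       -0.00086372]), 'effort': array([ 4.97236815e-04, -4.16769934e+01, -2.45805269e+01,  8.09177732e-05,
        1.12680299e-02,  7.82846257e-06]), 'position': array([ 0.21730031, -0.53177901,  0.23044051]), 'ee_rot': array([ 0.58648245,  0.39472192,  0.58746496, -0.39385006]), 'contact_force': array([ 0.49972657, -0.2117829 ,  0.04200715]), 'moment': array([-0.04029549, -0.01913464, -0.04064755]), 'width': 0.0855007598162849}
{'vertical_fov': 50.74855073708545, 'cx': 256.9014415041409, 'cy': 192.46596817318456, 'dist': array([-0.0409228,  0.       ,  0.       ,  0.       ,  0.       ]), 'eye': array([1.00027025, 0.11538041, 0.68289103]), 'attitude': array([0.58963385, 0.20695918, 0.24616705, 0.74087894])}
{'vertical_fov': 51.24820534444053, 'cx': 252.19855042934861, 'cy': 193.83601624603006, 'dist': array([-0.07672051,  0.        ,  0.        ,  0.        ,  0.        ]), 'eye': array([0.43038846, 0.01330647, 1.02067339]), 'attitude': array([-0.70392205, -0.06135924,  0.05222396,  0.70569218])}
```

View pics/scene0.png

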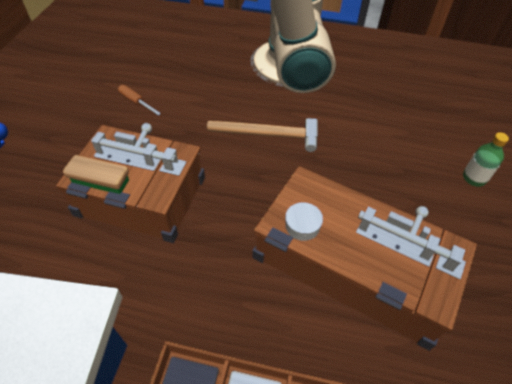

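View pics/top0.png

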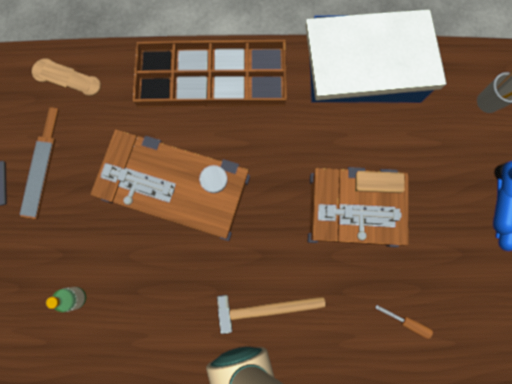

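The long chest (with the tin) is at left in the top view, with its keeper end near (108,175) and its knob near (128,202). The nail box is at right, with its knob near (362,236). Next I'll enlarge the chest.

Run:
```python
from h import *
t=load('top');s=load('scene')
cv2.imwrite('pics/t1.png',cv2.resize(t['color'][120:250,80:260],None,fx=4.4,fy=4.4,interpolation=cv2.INTER_CUBIC))
cv2.imwrite('pics/s1.png',cv2.resize(s['color'][160:350,245:485],None,fx=3.1,fy=3.1,interpolation=cv2.INTER_CUBIC))
```

```text
(no output)
```

View pics/t1.png

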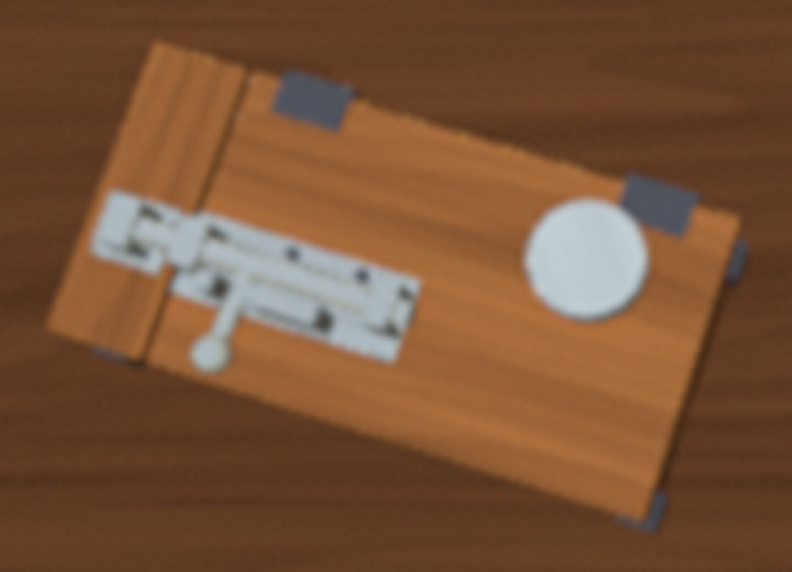

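View pics/s1.png

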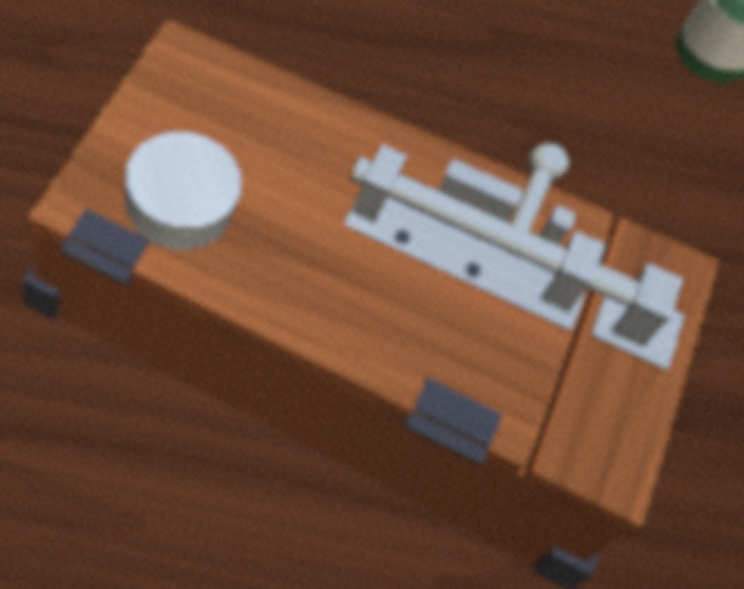

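```bash
cat >> h.py <<'E'
def fit(P,Q): # chest pts P(2d) -> world Q(2d)
    p=P.mean(0);q=Q.mean(0);U,S,V=np.linalg.svd((P-p).T@(Q-q)); r=V.T@np.diag([1,np.linalg.det(V.T@U.T)])@U.T
    return r,q-r@p
E
python3 - <<'E'
from h import *
t=load('top');s=load('scene')
C=np.array([[85,170],[-85,170],[85,-170],[-85,-170]])/1000
T=np.array([[155,42],[48,328],[740,213],[648,522]])/4.4+[80,120]-.4
S=np.array([[642,522],[718,262],[32,215],[170,20]])/3.1+[245,160]-.3
for im,P in((t,T),(s,S)):
    Q=np.array([onplane(im,*p,.1)[:2] for p in P]); r,o=fit(C,Q)
    print(np.degrees(np.arctan2(r[1,0],r[0,0])),o,'res mm',((C@r.T+o-Q)*1000).round(1).tolist(), 'knob',r@[-.071,.068]+o)
kt=np.array([210,352])/4.4+[80,120]-.4; ks=np.array([549,160])/3.1+[245,160]-.3
print(onplane(t,*kt,.133),onplane(s,*ks,.133),world(t,*kt),world(s,*ks))
st=manip.get_state(); print(rot(st['ee_rot']).round(3))
E
```

```text
-17.213076757336236 [0.60973923 0.22169226] res mm [[0.9, -0.2], [-1.5, 0.4], [-0.8, -1.3], [1.5, 1.1]] knob [0.56204223 0.30765735]
-17.789755700336332 [0.6108827  0.22646771] res mm [[2.9, 1.2], [-1.5, 2.5], [1.2, -2.1], [-2.6, -1.7]] knob [0.56405334 0.3129085 ]
[0.56216699 0.30795517 0.133     ] [0.56128064 0.30975858 0.133     ] [0.56068147 0.30463363 0.14300664] [0.5653088  0.30797497 0.13804579]
[[-0.     0.926  0.378]
 [ 0.002  0.378 -0.926]
 [-1.     0.    -0.002]]
```

```bash
cat >> h.py <<'E'
YAW=np.radians(-17.3); O=np.array([.6100,.2225])
CX=np.array([np.cos(YAW),np.sin(YAW),0]);CY=np.array([-np.sin(YAW),np.cos(YAW),0])
def chest(p): return np.array([*O,0])+CX*p[0]+CY*p[1]+np.array([0,0,p[2]])
def delta(pos):
    st=manip.get_state(); A=rot(st['ee_rot']); p=np.array(st['position'])
    x=np.array([0,0,-1.]); z=CY; B=np.c_[x,np.cross(z,x),z]
    return (A.T@(np.array(pos)-p)*100).round(2), np.degrees(R.from_matrix(A.T@B).as_rotvec()).round(2)
def inchest(w): w=np.array(w)-[*O,0]; return np.array([w@CX,w@CY,w[2]])
E
python3 - <<'E'
from h import *
k=chest([-.071,.068,.231]);print(k,delta(k))
E
```

```text
[0.56243347 0.30853735 0.231     ] (array([  0.07,  63.73, -64.74]), array([-1.4048e+02, -3.0000e-02, -1.2000e-01]))
```

```bash
python3 -m crank '[[0,63.7,-64.7,-140.5,0,0,6],[0,63.7,-64.7,-140.5,0,0,6],[0,63.7,-64.7,-140.5,0,0,6],[0,63.7,-64.7,-140.5,0,0,6],[0,63.7,-64.7,-140.5,0,0,6]]' 20
python3 - <<'E'
from h import *
print(delta(chest([-.071,.068,.231])), manip.get_state()['qpos'])
E
```

```text
clock: 0.72
position: [0.3365, -0.2413, 0.2311]
ee_rot: [0.702, 0.085, 0.702, -0.085]
contact_force: [1.2, -0.6, 0.3]
width: 0.0597
(array([3.000e-02, 5.878e+01, 8.870e+00]), array([-8.646e+01,  2.000e-02,  0.000e+00])) [-7.90847166e-01  2.92911256e-02  1.81176552e+00  3.88138871e-04
  1.30042488e+00 -5.50762785e-01]
```

```bash
python3 -m crank '[[0,58.8,8.9,-86.5,0,0,6],[0,58.8,8.9,-86.5,0,0,6],[0,58.8,8.9,-86.5,0,0,6],[0,58.8,8.9,-86.5,0,0,6],[0,58.8,8.9,-86.5,0,0,6]]'
python3 - <<'E'
from h import *
print(delta(chest([-.071,.068,.231])), manip.get_state()['qpos'])
E
```

```text
clock: 1.35
position: [0.4569, 0.0471, 0.2312]
ee_rot: [0.664, -0.242, 0.664, 0.242]
contact_force: [0.8, -0.8, -0.2]
width: 0.0605
(array([1.000e-02, 1.324e+01, 2.489e+01]), array([-3.268e+01, -2.000e-02,  3.000e-02])) [-4.85681695e-02  1.00268091e-01  1.73313429e+00 -5.20106884e-04
  1.30792570e+00 -7.46963967e-01]
```

```bash
python3 -m crank '[[0,13.2,24.9,-32.7,0,0,6],[0,13.2,24.9,-32.7,0,0,6],[0,13.2,24.9,-32.7,0,0,6],[0,13.2,24.9,-32.7,0,0,6],[0,13.2,24.9,-32.7,0,0,6]]'
python3 - <<'E'
from h import *
print(delta(chest([-.071,.068,.231])), manip.get_state()['qpos'])
for n in('scene','top'):
    im=get(n); cv2.imwrite(f'pics/{n}2.png',im['color'])
s=load('scene');t=load('top')
cv2.imwrite('pics/s3.png',np.hstack([cv2.resize(s['color'][130:330,295:495],(400,400)),cv2.resize(t['color'][120:250,80:210],(400,400))]))
E
```

```text
clock: 1.98
position: [0.5646, 0.3087, 0.2301]
ee_rot: [0.57, -0.418, 0.57, 0.418]
contact_force: [-0.6, -1.6, 0.7]
width: 0.0597
(array([-0.09,  0.2 , -0.08]), array([-0.21, -0.  , -0.05])) [ 3.92031175e-01  3.80624159e-01  1.35043376e+00  5.24715265e-04
  1.41125963e+00 -8.73179721e-01]
```

View pics/s3.png

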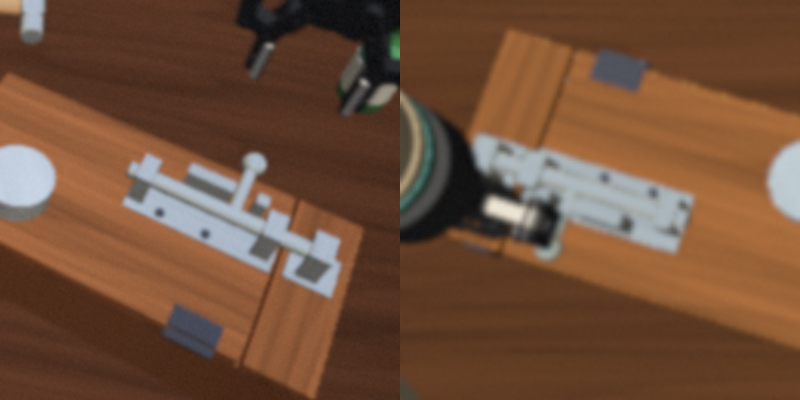

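Both views show the fingers above the knob (left panel, about (254,163)) and straddling it. I'll go down to it.

```bash
python3 -m crank '[[5,0.1,0,-0.2,0,0,5],[8,0.1,0,-0.2,0,0,5],[11.6,0.1,0,-0.2,0,0,5],[11.6,0.1,0,-0.2,0,0,5]]'
python3 - <<'E'
from h import *
print(delta(chest([-.071,.068,.114])), manip.get_state()['contact_force'])
for n in('scene','top'):
    im=get(n); cv2.imwrite(f'pics/{n}4.png',im['color'])
s=load('scene');t=load('top')
cv2.imwrite('pics/s5.png',np.hstack([cv2.resize(s['color'][150:300,345:495],(400,400)),cv2.resize(t['color'][120:250,80:210],(400,400))]))
E
```

```text
clock: 2.58
position: [0.5604, 0.3038, 0.1122]
ee_rot: [0.567, -0.418, 0.573, 0.419]
contact_force: [-0.0, -0.2, -0.3]
width: 0.0498
(array([-0.18, -0.05,  0.51]), array([-0.19, -0.32, -0.34])) [-0.02807277 -0.23364776 -0.33460609]
```

View pics/s5.png

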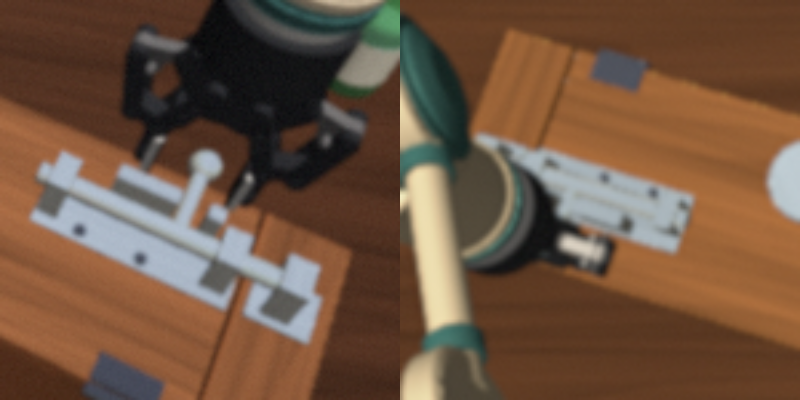

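The fingers straddle the ball (left panel, about (205,163)). I'll let the arm settle and recheck the lateral position before closing.

```bash
python3 -m crank '[[0,0,0,0,0,0,5],[0,0,0,0,0,0,5]]'
python3 - <<'E'
from h import *
print(delta(chest([-.071,.068,.114])))
E
```

```text
clock: 2.92
position: [0.564, 0.3061, 0.117]
ee_rot: [0.571, -0.419, 0.569, 0.418]
contact_force: [0.5, 0.2, 0.5]
width: 0.0501
(array([0.3 , 0.22, 0.18]), array([-0.15,  0.1 ,  0.13]))
```

```bash
python3 -m crank '[[0.3,0.2,0.2,0,0,0,4],[0.3,0.2,0.2,0,0,0,3],[0.3,0.2,0.2,0,0,0,1.5],[0.3,0.2,0.2,0,0,0,1.5],[0.3,0.2,0.2,0,0,0,1.5]]' 20
python3 - <<'E'
from h import *
st=manip.get_state();print(delta(chest([-.071,.068,.114])),st['contact_force'],st['moment'],inchest(st['position']))
for n in('scene',):
    im=get(n)
cv2.imwrite('pics/s6.png',cv2.resize(im['color'][150:300,345:495],(600,600)))
E
```

```text
clock: 3.55
position: [0.5616, 0.3084, 0.1123]
ee_rot: [0.57, -0.418, 0.57, 0.418]
contact_force: [-1.4, 0.2, 1.0]
width: 0.0179
(array([-0.17, -0.07,  0.03]), array([-0.15, -0.01, -0.02])) [-1.44744705  0.16913884  1.01586984] [-0.05960551  0.18511885  0.05336344] [-0.07173073  0.0676718   0.11228973]
```

View pics/s6.png

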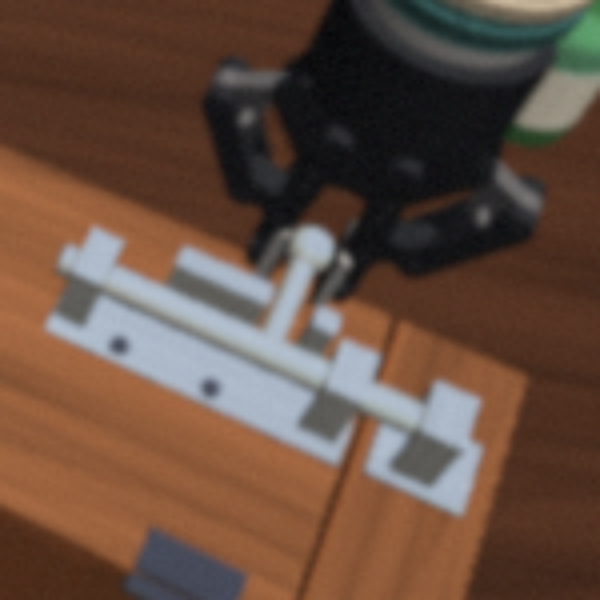

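The ball (about (313,245)) is between the pads and the width is about 18 mm. Next I'll swing it up along the arc.

```bash
python3 -m crank '[[-0.88,-0.24,0,0,0,0,1],[-1.7,-0.62,0,0,0,0,1],[-2.44,-1.14,0,0,0,0,1],[-3.08,-1.78,0,0,0,0,1],[-3.6,-2.52,0,0,0,0,1]]' 35
python3 - <<'E'
from h import *
st=manip.get_state();print(st['contact_force'],st['moment'],inchest(st['position']))
for n in('scene',):
    im=get(n)
cv2.imwrite('pics/s7.png',cv2.resize(im['color'][150:300,345:495],(600,600)))
E
```

```text
clock: 4.22
position: [0.5861, 0.3007, 0.1488]
ee_rot: [0.57, -0.418, 0.57, 0.418]
contact_force: [-0.7, 0.2, -2.8]
width: 0.0171
[-0.67657677  0.22873017 -2.76849167] [0.09700029 0.32304574 0.03605817] [-0.04610911  0.06750632  0.14878228]
```

View pics/s7.png

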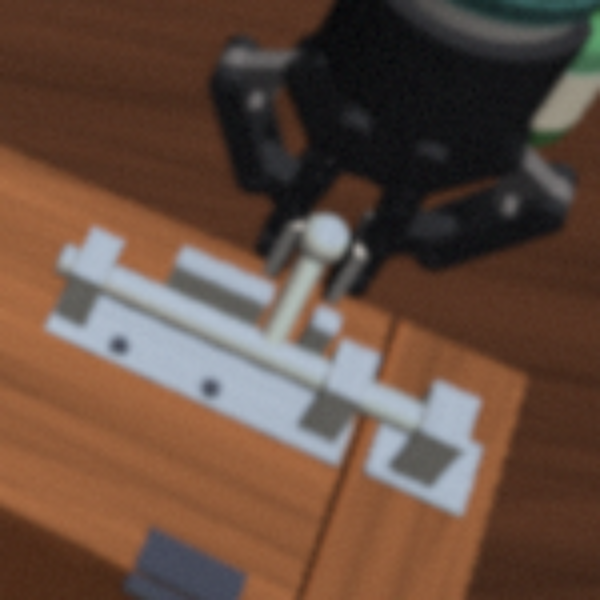

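The ball moved to about (327,237). I'll project the expected arc to check its angle.

```bash
cat >> h.py <<'E'
def proj(im,w):
    A=rot(im['attitude']); c=A.T@(np.array(w)-np.array(im['eye'])); c=np.array([c[0],-c[1],-c[2]])
    return cv2.projectPoints(c.reshape(1,1,3),np.zeros(3),np.zeros(3),K(im),np.array(im['dist'],float))[0][0,0]
def knob(th,d=0):
    t=np.radians(th); return chest([-.02-.052*np.cos(t),.068-d,.124+.052*np.sin(t)])
E
python3 - <<'E'
from h import *
im=load('scene')
for th in(10,30,45,60,75,90): print(th,((proj(im,knob(th))-[345,150])*4).round(1))
E
```

```text
10 [304.5 246.5]
30 [314.2 233.5]
45 [317.7 232.5]
60 [317.4 239.6]
75 [313.2 254.8]
90 [305.  277.2]
```

The ball matches about 57° (offset-corrected), so it is following. I'll continue to about 82° of lever angle and then draw.

```bash
python3 -m crank '[[-0.38,-0.82,0,0,0,0,1],[-0.62,-1.7,0,0,0,0,1],[-0.62,-1.75,0,0,0,0,1]]'
python3 - <<'E'
from h import *
st=manip.get_state();print(st['contact_force'],st['moment'],inchest(st['position']))
for n in('scene',):
    im=get(n)
cv2.imwrite('pics/s8.png',cv2.resize(im['color'][150:300,345:495],(600,600)))
E
```

```text
clock: 4.65
position: [0.6046, 0.2953, 0.1549]
ee_rot: [0.571, -0.419, 0.569, 0.418]
contact_force: [-0.6, 0.8, -0.0]
width: 0.0102
[-0.56254543  0.8197254  -0.00562565] [-0.06262388 -0.01967307 -0.05865461] [-0.02676031  0.0679225   0.1548946 ]
```

View pics/s8.png

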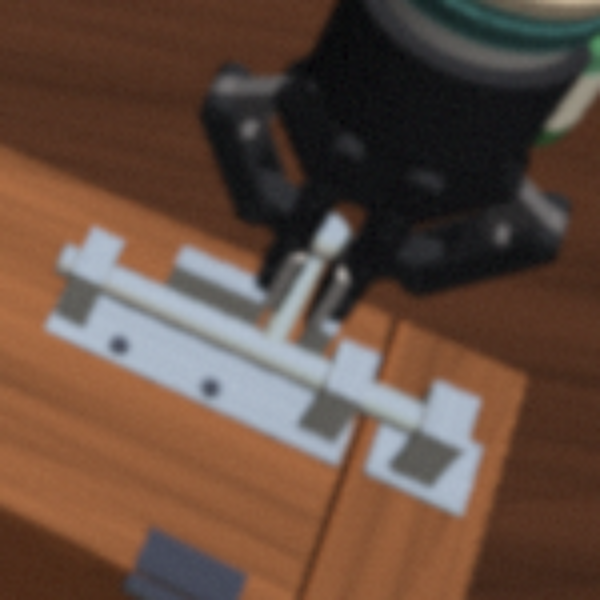

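The pads have slipped off the ball onto the stalk (width 10 mm), and the ball is now at about (333,232). I'll measure where it actually is.

Run:
```python
from h import *
im=load('scene')
z=im['z_map']
for v in range(202,214):
    print(v,[ (inchest(world(im,u,v))*1000).round(0).astype(int).tolist() for u in range(425,433,2)])
cv2.imwrite('pics/s9.png',cv2.resize(im['color'][185:245,395:455],(780,780)[:1]*2 if 0 else (600,600),interpolation=cv2.INTER_CUBIC))
```

```text
202 [[-9, 59, 227], [-9, 61, 229], [-221, 89, -1], [-227, 93, -5]]
203 [[-9, 60, 225], [-8, 62, 228], [-219, 90, -2], [-220, 93, -1]]
204 [[-11, 60, 222], [-58, 68, 171], [-61, 71, 170], [-217, 94, -1]]
205 [[-10, 61, 220], [-57, 69, 169], [-59, 72, 169], [-217, 95, -4]]
206 [[-10, 62, 219], [-55, 69, 170], [-57, 72, 169], [-213, 96, -2]]
207 [[-52, 67, 169], [-55, 70, 168], [-56, 73, 169], [-59, 76, 166]]
208 [[-51, 68, 168], [-51, 71, 170], [-55, 74, 167], [-58, 77, 166]]
209 [[-50, 69, 167], [-51, 71, 167], [-53, 74, 168], [-57, 77, 165]]
210 [[-49, 69, 166], [-51, 72, 166], [-52, 75, 166], [-33, 75, 189]]
211 [[-48, 70, 165], [-49, 73, 165], [-50, 75, 166], [-32, 75, 188]]
212 [[-46, 70, 165], [-49, 73, 163], [-50, 76, 164], [-30, 76, 189]]
213 [[-45, 71, 164], [-48, 74, 163], [-34, 75, 180], [-28, 76, 188]]
```

View pics/s9.png

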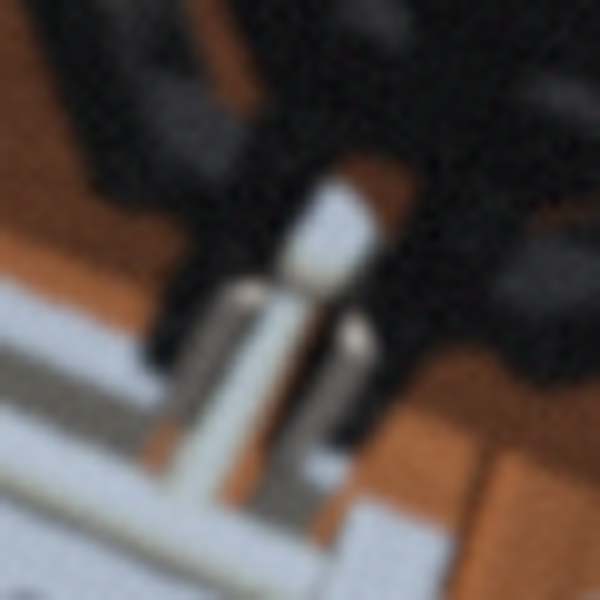

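Run:
```python
from h import *
im=load('scene')
def show(x,y):
    u,v=395+x/10-.45,185+y/10-.45
    print((x,y),(inchest(world(im,u,v))*1000).round(0))
for p in((240,295),(215,340),(190,385),(355,335),(335,380),(300,430),(285,330),(250,400),(200,470),(330,210),(345,230),(310,260),(100,440),(400,540)): show(*p)
```

```text
(240, 295) [-16.  60. 189.]
(215, 340) [-15.  60. 179.]
(190, 385) [-16.  61. 165.]
(355, 335) [-17.  77. 190.]
(335, 380) [-15.  78. 181.]
(300, 430) [-15.  78. 167.]
(285, 330) [-44.  72. 153.]
(250, 400) [-35.  72. 144.]
(200, 470) [-24.  69. 136.]
(330, 210) [-56.  70. 170.]
(345, 230) [-56.  73. 168.]
(310, 260) [-50.  70. 165.]
(100, 440) [-32.  55. 123.]
(400, 540) [-30. 102. 134.]
```

The frames agree: the pad edges sit where the TCP says, and the ball is about 20 mm to the -x side of the pads at about 45°, so it popped out and is falling. I'll look at the present state and then regrip.

```bash
python3 -m crank '[[0,0,0,0,0,0,1],[0,0,0,0,0,0,1]]'
python3 - <<'E'
from h import *
im=get('scene'); cv2.imwrite('pics/s10.png',cv2.resize(im['color'][150:300,345:495],(600,600)))
st=manip.get_state();print(st['contact_force'],inchest(st['position']))
E
```

```text
clock: 4.95
position: [0.6026, 0.2957, 0.1547]
ee_rot: [0.57, -0.418, 0.57, 0.418]
contact_force: [-0.2, -0.7, 0.0]
width: 0.01
[ 0.6172171  -0.18236185  0.28101248] [-0.02891942  0.06767308  0.15462647]
```

View pics/s10.png

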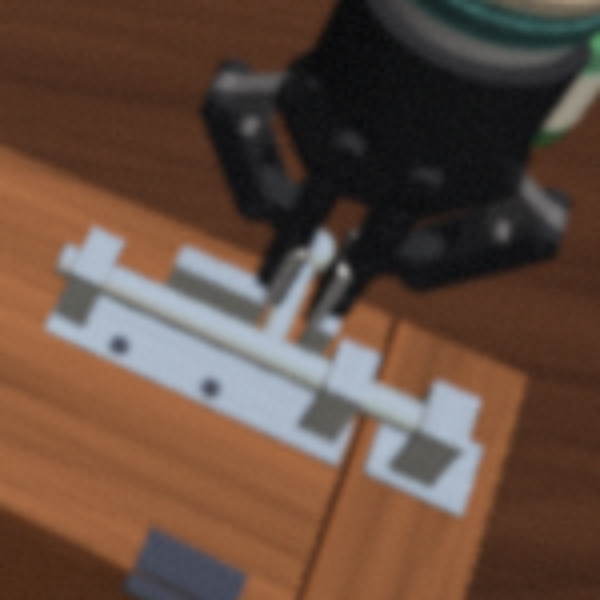

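The handle fell back into its notch (ball about (320,245)). I'll go back around it and measure the ball before closing.

```bash
python3 -m crank '[[-4,0,0,0,0,0,5],[-4,2,0,0,0,0,5],[-3,4.3,0,0,0,0,5],[1,4.3,0,0,0,0,5],[1,4.3,0,0,0,0,5]]'
python3 - <<'E'
from h import *
im=get('scene');np.save('pics/sc11.npy',im,allow_pickle=True); cv2.imwrite('pics/s11.png',cv2.resize(im['color'][180:240,390:450],(600,600),interpolation=cv2.INTER_CUBIC))
st=manip.get_state();print(st['contact_force'],inchest(st['position']))
E
```

```text
clock: 5.62
position: [0.5581, 0.3077, 0.1413]
ee_rot: [0.567, -0.418, 0.573, 0.419]
contact_force: [0.4, -0.4, -0.3]
width: 0.0502
[-0.11886944  0.19286898  0.57710084] [-0.07322184  0.06699858  0.14325825]
```

View pics/s11.png

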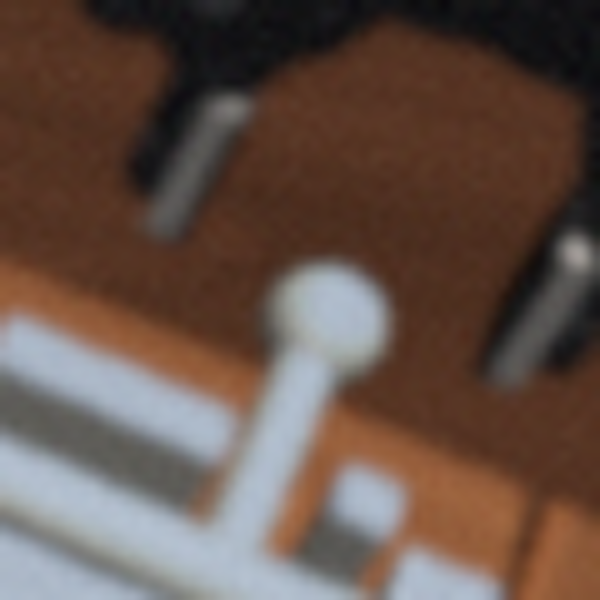

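Run:
```python
from h import *
from scipy.optimize import least_squares
im=np.load('pics/sc11.npy',allow_pickle=True).item()
P=[]
for v in range(205,219):
  for u in range(416,431):
    if (u-422.8)**2+(v-211.3)**2<4.6**2: P.append(inchest(world(im,u,v)))
P=np.array(P);print(len(P))
f=lambda c:(np.linalg.norm(P-c,axis=1)-.010)
r=least_squares(f,P.mean(0)-[.006,0,.006],loss='soft_l1',f_scale=.001);print(r.x*1000,np.std(r.fun)*1000)
for x,y in((228,108),(165,225),(575,250),(505,375)):
    u,v=390+x/10-.45,180+y/10-.45
    print((inchest(world(im,u,v))*1000).round(0))
for h in (.133,): print(inchest(onplane(im,422.8,211.3,h))*1000)
```

```text
66
[-72.09486361  69.0114033  131.00623407] 0.9352752307046852
[-62.  39. 182.]
[-64.  39. 148.]
[-65.  95. 180.]
[-64.  97. 147.]
[-73.36360905  70.29902925 133.        ]
```

The ball centre is (-72, 69.5, 132) mm in the chest frame, within 2 mm of nominal. I'll descend and grip harder.

```bash
python3 -m crank '[[1.5,-0.1,0.2,0,0,0,5],[3,-0.1,0.2,0,0,0,5],[3,-0.1,0.2,0,0,0,4],[3,-0.1,0.2,0,0,0,4]]'
python3 - <<'E'
from h import *
st=manip.get_state();print(st['contact_force'],inchest(st['position']))
E
python3 -m crank '[[0,0,0,0,0,0,2.5],[0,0,0,0,0,0,0],[0,0,0,0,0,0,0],[0,0,0,0,0,0,0]]' 60;python3 - <<'E'
from h import *
im=get('scene');np.save('pics/sc12.npy',im,allow_pickle=True); cv2.imwrite('pics/s12.png',cv2.resize(im['color'][180:240,390:450],(600,600),interpolation=cv2.INTER_CUBIC))
st=manip.get_state();print(st['contact_force'],inchest(st['position']))
E
```

```text
clock: 6.18
position: [0.5634, 0.3101, 0.1145]
ee_rot: [0.57, -0.418, 0.57, 0.418]
contact_force: [0.7, 0.0, -0.1]
width: 0.0403
[ 0.68183445  0.03367374 -0.12344459] [-0.0705067   0.0697835   0.11454327]
clock: 6.68
position: [0.5634, 0.3099, 0.1151]
ee_rot: [0.57, -0.419, 0.57, 0.418]
contact_force: [-1.4, -1.7, 4.3]
width: 0.0163
[-1.42087448 -1.58111174  4.75895912] [-0.07046009  0.06960395  0.11509829]
```

View pics/s12.png

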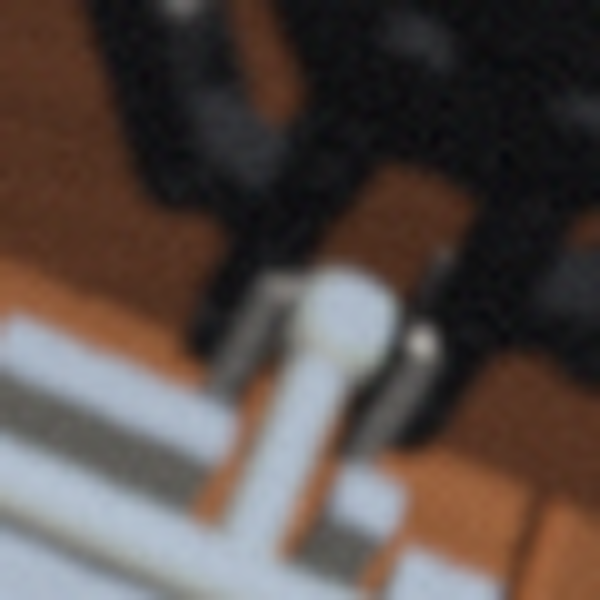

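Run:
```python
from h import *
from scipy.optimize import least_squares
im=np.load('pics/sc12.npy',allow_pickle=True).item()
P=[]
cu,cv_=390+34.8-.45,180+31.8-.45
for v in range(200,225):
  for u in range(410,440):
    if (u-cu)**2+(v-cv_)**2<4.2**2: P.append(inchest(world(im,u,v)))
P=np.array(P)
f=lambda c:(np.linalg.norm(P-c,axis=1)-.010)
r=least_squares(f,P.mean(0)-[.006,0,.006],loss='soft_l1',f_scale=.001);print(r.x*1000,np.std(r.fun)*1000)
print(inchest(onplane(im,cu,cv_,.133))*1000)
for x,y in((280,285),(250,340),(225,390),(425,345),(400,395),(370,450)):
    u,v=390+x/10-.45,180+y/10-.45
    print((inchest(world(im,u,v))*1000).round(0))
```

```text
[-71.50683696  71.0199902  130.82085407] 0.9982798249743954
[-74.61208847  72.62050451 133.        ]
[-59.  59. 152.]
[-60.  59. 135.]
[-59.  60. 121.]
[-61.  83. 150.]
[-60.  84. 138.]
[-59.  85. 122.]
```

The ball sits within the pads, but they splay slightly. As the ball spins in them it creeps towards the tips. The remedy is to turn the tool along with the handle. I'll start tilted 30° back, grip gently and deeper, and rotate with the lever. First I'll work out the rows.

```bash
cat >> h.py <<'E'
def pose(th,tilt,d=0,g=.020):
    # chest frame: returns TCP pos, R (cols tool x,y,z)
    a=np.radians(tilt); Ry=R.from_rotvec([0,a,0]).as_matrix()
    B=Ry@np.c_[[0,0,-1.],[-1.,0,0],[0,1.,0]]
    t=np.radians(th); b=np.array([-.02-.052*np.cos(t),.069-d,.124+.052*np.sin(t)])
    return b+g*B[:,0],B
def rows(p0,ps):
    for p in ps:
        d=p0[1].T@(p[0]-p0[0])*100; w=np.degrees(R.from_matrix(p0[1].T@p[1]).as_rotvec())
        print(d.round(2),w.round(1))
def curdelta(p):
    st=manip.get_state(); A=rot(st['ee_rot']); M=np.c_[CX,CY,[0,0,1]]
    c=inchest(st['position']); Ac=M.T@A
    print('now',c.round(4)); rows((c,Ac),[p])
E
python3 - <<'E'
from h import *
curdelta(pose(10,-30))
p0=pose(10,-30)
print('up'); L=[(10+7*i,-30+6*i) for i in range(1,11)]
rows(p0,[pose(*l) for l in L[:5]]); print(); rows(pose(*L[4]),[pose(*l) for l in L[5:]])
E
```

```text
now [-0.0705  0.0696  0.1151]
[-0.06 -0.93 -0.06] [ -0.2  -0.  -29.9]
up
[-0.47 -0.23  0.  ] [0. 0. 6.]
[-0.91 -0.51  0.  ] [ 0.  0. 12.]
[-1.3  -0.84  0.  ] [ 0.  0. 18.]
[-1.65 -1.22  0.  ] [ 0.  0. 24.]
[-1.95 -1.64  0.  ] [ 0.  0. 30.]

[-0.43 -0.27  0.  ] [0. 0. 6.]
[-0.82 -0.58  0.  ] [ 0.  0. 12.]
[-1.17 -0.94  0.  ] [ 0.  0. 18.]
[-1.47 -1.34  0.  ] [ 0.  0. 24.]
[-1.71 -1.77  0.  ] [ 0.  0. 30.]
```

```bash
python3 -m crank '[[0,0,0,0,0,0,4],[-0.1,-0.3,0,0,0,-10,4],[-0.1,-0.6,0,0,0,-20,4],[-0.1,-0.9,0,0,0,-30,4],[-0.1,-0.9,0,0,0,-30,4]]' 25; python3 -m crank '[[0,0,0,0,0,0,4]]'
python3 - <<'E'
from h import *
st=manip.get_state();print(st['contact_force'],st['qpos']);curdelta(pose(10,-30))
im=get('scene');np.save('pics/sc13.npy',im,allow_pickle=True); cv2.imwrite('pics/s13.png',cv2.resize(im['color'][150:300,345:495],(600,600),interpolation=cv2.INTER_CUBIC))
E
```

```text
clock: 7.35
position: [0.5686, 0.3078, 0.1135]
ee_rot: [0.657, -0.553, 0.443, 0.258]
contact_force: [-0.6, -0.1, -0.7]
width: 0.0398
clock: 7.48
position: [0.5719, 0.308, 0.1154]
ee_rot: [0.659, -0.551, 0.443, 0.257]
contact_force: [0.5, -0.4, -0.1]
width: 0.0394
[ 0.47839424 -0.44071714 -0.14518399] [ 0.60871249  0.3670294   1.82184795 -0.64009044  0.72146058 -0.21841189]
now [-0.0618  0.0703  0.1154]
[-0.   -0.06 -0.13] [-0.1 -0.1 -0.1]
```

View pics/s13.png

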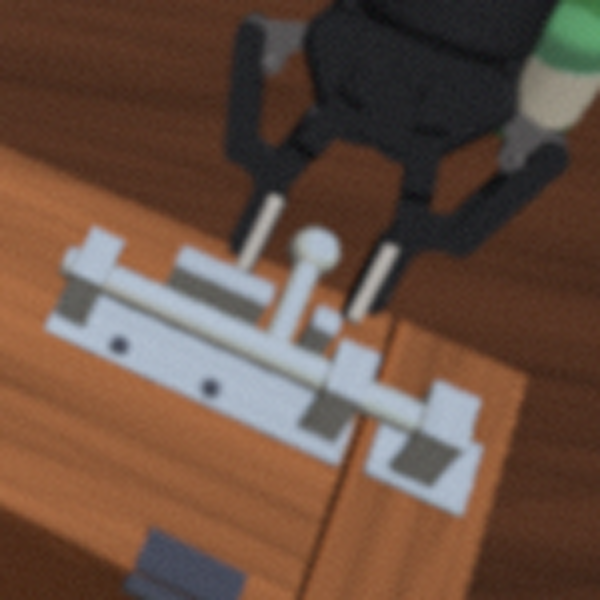

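The tool is tilted and the fingers straddle the ball (about (316,247)). I'll close gently and check.

```bash
python3 -m crank '[[0,0,0,0,0,0,2.5],[0,0,0,0,0,0,1],[0,0,0,0,0,0,1],[0,0,0,0,0,0,1]]' 25
python3 - <<'E'
from h import *
st=manip.get_state();print(st['contact_force'],st['moment']);curdelta(pose(10,-30))
E
```

```text
clock: 8.02
position: [0.5729, 0.3069, 0.1161]
ee_rot: [0.659, -0.552, 0.442, 0.256]
contact_force: [6.0, -3.2, -0.3]
width: 0.0182
[ 5.97745088 -3.21051935 -0.26311955] [-0.33273278 -0.46150603 -0.17229534]
now [-0.0605  0.0696  0.1161]
[-0.    0.08 -0.06] [-0.1 -0.1  0.1]
```

```bash
python3 -m crank '[[-0.47,-0.23,0,0,0,6,1],[-0.91,-0.51,0,0,0,12,1],[-1.3,-0.84,0,0,0,18,1],[-1.65,-1.22,0,0,0,24,1],[-1.95,-1.64,0,0,0,30,1]]'
python3 - <<'E'
from h import *
st=manip.get_state();print(st['contact_force'],st['moment']);curdelta(pose(45,0))
im=get('scene');np.save('pics/sc14.npy',im,allow_pickle=True); cv2.imwrite('pics/s14.png',cv2.resize(im['color'][180:240,390:450],(600,600),interpolation=cv2.INTER_CUBIC))
E
```

```text
clock: 8.65
position: [0.5747, 0.3063, 0.1403]
ee_rot: [0.569, -0.417, 0.571, 0.42]
contact_force: [-0.0, -2.8, -4.8]
width: 0.0183
[-0.01055618 -2.76957963 -4.80795782] [-0.48278839 -0.07784287  0.05975508]
now [-0.0587  0.0695  0.1403]
[-0.04 -0.19 -0.05] [-0.1 -0.  -0.3]
```

View pics/s14.png

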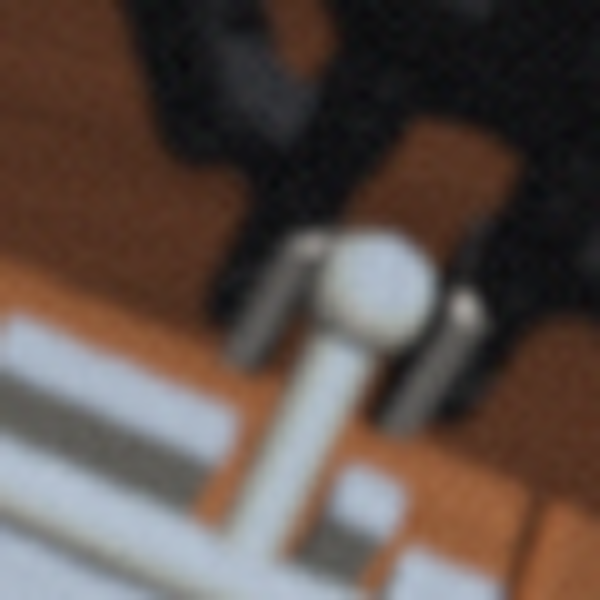

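Width is still 18.3 mm, with the ball at (378,288) lifted and well between the pads. Continuing the arc.

```bash
python3 -m crank '[[-0.43,-0.27,0,0,0,6,1],[-0.82,-0.58,0,0,0,12,1],[-1.17,-0.94,0,0,0,18,1],[-1.47,-1.34,0,0,0,24,1],[-1.71,-1.77,0,0,0,30,1]]'
python3 - <<'E'
from h import *
st=manip.get_state();print(st['contact_force'],st['moment'],st['qpos']);curdelta(pose(80,30))
im=get('scene');np.save('pics/sc15.npy',im,allow_pickle=True); cv2.imwrite('pics/s15.png',cv2.resize(im['color'][150:300,345:495],(600,600),interpolation=cv2.INTER_CUBIC))
E
```

```text
clock: 9.32
position: [0.5919, 0.3008, 0.1575]
ee_rot: [0.441, -0.256, 0.66, 0.552]
contact_force: [-3.1, 0.4, -1.8]
width: 0.0179
[-3.06692494  0.3817263  -1.80099959] [-0.00342678 -0.0865643   0.09154923] [ 0.22440061  0.69602294  1.08681174  0.2638327   1.81717236 -1.03720982]
now [-0.0406  0.0694  0.1575]
[-0.12 -0.11 -0.04] [-0.1 -0.  -0.2]
```

View pics/s15.png

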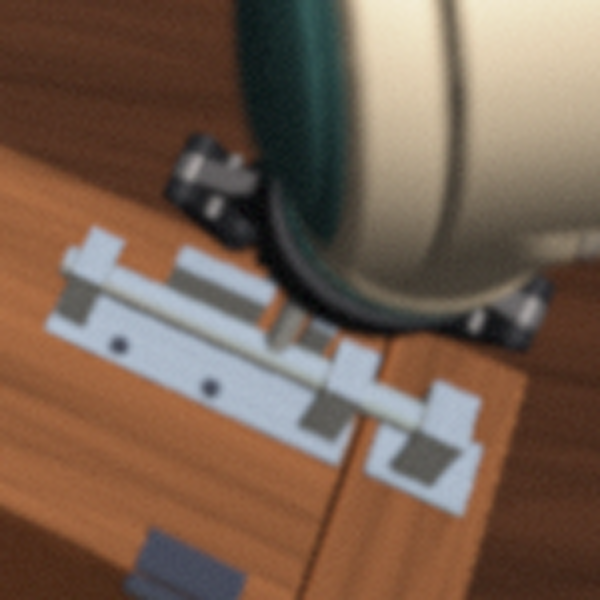

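The ball is still gripped (17.9 mm) with the stalk now steep. Drawing along -tool z.

```bash
python3 -m crank '[[0,0,-0.5,0,0,0,1],[0,0,-1.2,0,0,0,1],[0,0,-2,0,0,0,1],[0,0,-2.8,0,0,0,1],[0,0,-3,0,0,0,1]]'
python3 - <<'E'
from h import *
st=manip.get_state();print(st['contact_force'],st['moment']);curdelta(pose(80,30,.06))
im=get('scene'); cv2.imwrite('pics/s16.png',cv2.resize(im['color'][150:300,345:495],(600,600),interpolation=cv2.INTER_CUBIC))
E
```

```text
clock: 10.0
position: [0.5839, 0.2712, 0.1565]
ee_rot: [0.443, -0.257, 0.659, 0.551]
contact_force: [2.5, 0.8, -18.5]
width: 0.0176
[  2.49556034   0.82641859 -18.4636315 ] [-0.41861486 -1.902059   -0.27902924]
now [-0.0394  0.0387  0.1565]
[-0.14  0.03 -2.97] [-0.2  0.   0. ]
```

View pics/s16.png

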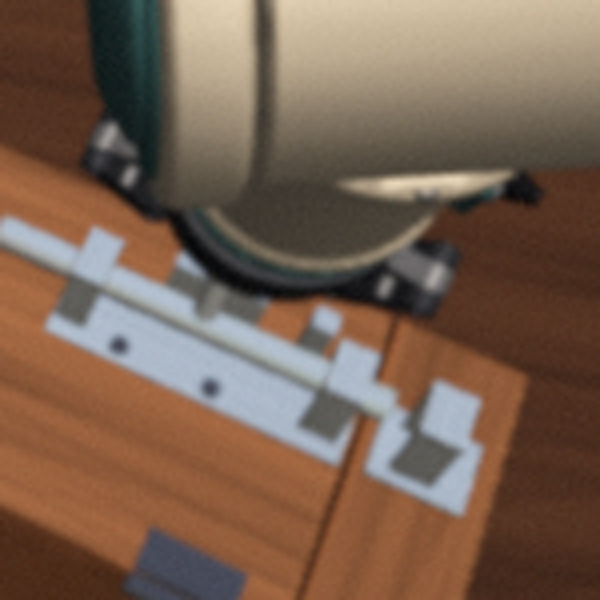

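The bolt tip has left the keeper and it is moving well. The vertical load is 18 N, so I'll ease down about 1.5 mm as I draw the rest.

```bash
python3 -m crank '[[0.13,-0.08,-0.6,0,0,0,1],[0.13,-0.08,-1.4,0,0,0,1],[0.13,-0.08,-2.2,0,0,0,1],[0.13,-0.08,-2.8,0,0,0,1],[0.13,-0.08,-3,0,0,0,1]]'
python3 - <<'E'
from h import *
st=manip.get_state();print(st['contact_force'],st['moment']);curdelta(pose(80,30,.06))
im=get('scene'); cv2.imwrite('pics/s17.png',cv2.resize(im['color'][150:300,315:465],(600,600),interpolation=cv2.INTER_CUBIC))
E
```

```text
clock: 10.68
position: [0.5749, 0.243, 0.1564]
ee_rot: [0.443, -0.256, 0.659, 0.552]
contact_force: [3.1, 1.8, -14.1]
width: 0.018
[  3.12389062   1.84242136 -14.08747392] [-0.23588136 -1.60113103 -0.28884723]
now [-0.0396  0.0091  0.1564]
[-0.16  0.02 -0.01] [-0.2  0.1  0. ]
```

View pics/s17.png

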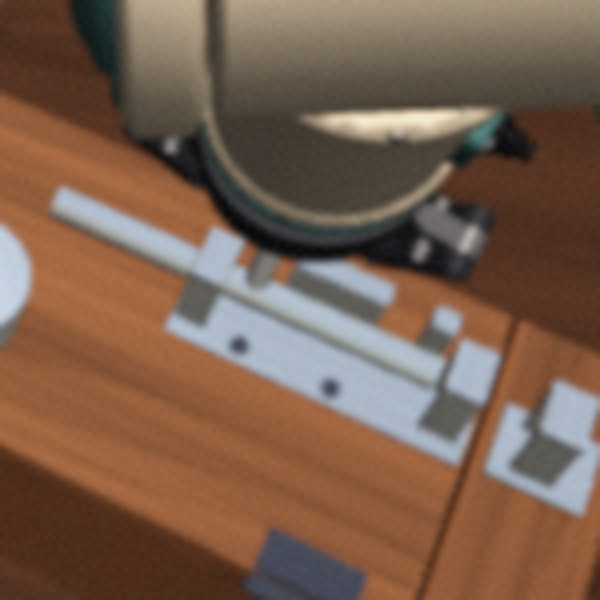

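Nearly fully drawn, and the handle has passed the rear wall's end. I'll pull on to feel the stop.

```bash
python3 -m crank '[[0.1,0,-0.2,0,0,0,1],[0.1,0,-0.4,0,0,0,1],[0.1,0,-0.4,0,0,0,1]]'
python3 - <<'E'
from h import *
st=manip.get_state();print('chest force',st['contact_force']@CX,st['contact_force']@CY);curdelta(pose(80,30,.06))
E
```

```text
clock: 11.1
position: [0.5742, 0.2429, 0.1562]
ee_rot: [0.444, -0.256, 0.657, 0.553]
contact_force: [4.2, 8.5, -11.8]
width: 0.018
chest force 1.4921341499039802 9.32578586111481
now [-0.0403  0.0089  0.1562]
[-0.21 -0.02  0.02] [0.  0.4 0.1]
```

The stop is felt: 9 N and no further motion. I'll lower the handle gently along the same arc instead of dropping it.

Run:
```python
from h import *
rows(pose(80,30),[pose(80-7*i,30-6*i) for i in range(1,6)]); print(); rows(pose(45,0),[pose(45-7*i,-6*i) for i in range(1,5)])
```

```text
[0.43 0.25 0.  ] [ 0.  0. -6.]
[0.88 0.45 0.  ] [  0.   0. -12.]
[1.36 0.59 0.  ] [  0.   0. -18.]
[1.86 0.67 0.  ] [  0.   0. -24.]
[2.37 0.68 0.  ] [  0.   0. -30.]

[0.46 0.21 0.  ] [ 0.  0. -6.]
[0.96 0.36 0.  ] [  0.   0. -12.]
[1.46 0.46 0.  ] [  0.   0. -18.]
[1.98 0.48 0.  ] [  0.   0. -24.]
```

```bash
python3 -m crank '[[0.43,0.25,0.1,0,0,-6,1],[0.88,0.45,0.2,0,0,-12,1],[1.36,0.59,0.2,0,0,-18,1],[1.86,0.67,0.2,0,0,-24,1],[2.37,0.68,0.2,0,0,-30,1]]'
python3 - <<'E'
from h import *
st=manip.get_state();print('chest force',st['contact_force']@CX,st['contact_force']@CY);curdelta(pose(45,0,.06))
im=get('scene'); cv2.imwrite('pics/s18.png',cv2.resize(im['color'][150:300,315:465],(600,600),interpolation=cv2.INTER_CUBIC))
E
```

```text
clock: 11.72
position: [0.561, 0.2475, 0.1402]
ee_rot: [0.574, -0.421, 0.566, 0.416]
contact_force: [15.0, 0.2, -15.7]
width: 0.0174
chest force 14.217944191057224 4.669653412747201
now [-0.0542  0.0093  0.1402]
[-0.06  0.25 -0.03] [-0.1  0.3  0.7]
```

View pics/s18.png

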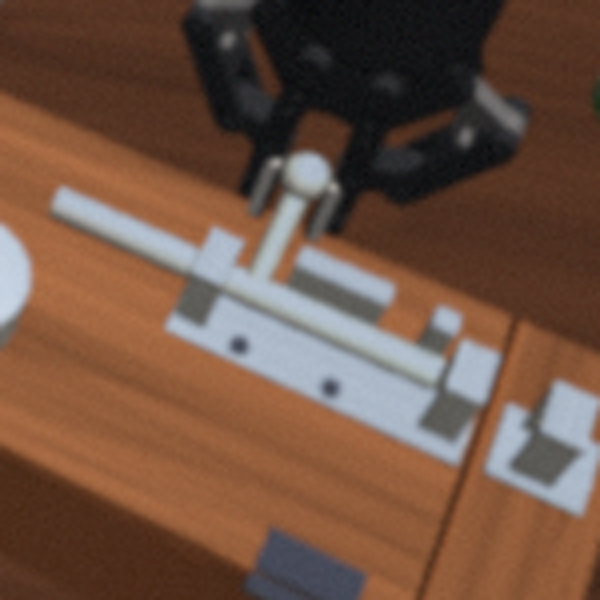

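The bolt is fully drawn and the handle is clear of the wall. There is a slight radial pull, so I'll bias inward 3 mm while lowering further.

```bash
python3 -m crank '[[0.64,0,0,0,0,-6,1],[1.1,0.12,0,0,0,-12,1],[1.55,0.2,0,0,0,-18,1],[2.0,0.2,0,0,0,-24,1],[2.0,0.2,0,0,0,-24,1]]'
python3 - <<'E'
from h import *
st=manip.get_state();print('chest force',st['contact_force']@CX,st['contact_force']@CY);curdelta(pose(17,-24,.06))
E
```

```text
clock: 12.4
position: [0.5518, 0.2502, 0.1203]
ee_rot: [0.646, -0.526, 0.47, 0.292]
contact_force: [-8.2, 9.8, 3.1]
width: 0.0178
chest force -10.780259318393593 6.921883368119854
now [-0.0638  0.0091  0.1203]
[ 0.03 -0.23 -0.01] [-0.3  0.1 -0.1]
```

Now open, then back off along the tool axis, then up.

```bash
python3 -m crank '[[0,0,0,0,0,0,2.5],[0,0,0,0,0,0,4],[0,0,0,0,0,0,4],[-3,0,0,0,0,0,4],[-6,0,0,0,0,0,4]]'; python3 -m crank '[[-5,0,0,0,0,0,4],[-10,3,0,0,0,0,4],[-14,4,0,0,0,0,4],[-14,4,0,0,0,0,4]]'
python3 - <<'E'
from h import *
s=get('scene');t=get('top')
cv2.imwrite('pics/s19.png',np.hstack([cv2.resize(s['color'][150:300,315:465],(400,400)),cv2.resize(t['color'][120:250,80:210],(400,400))]))
cv2.imwrite('pics/s20.png',s['color'])
st=manip.get_state();print(st['contact_force'],st['position'])
E
```

```text
clock: 13.02
position: [0.5312, 0.2541, 0.1732]
ee_rot: [0.644, -0.527, 0.472, 0.29]
contact_force: [0.2, 0.5, 0.4]
width: 0.0399
clock: 13.52
position: [0.4424, 0.284, 0.2879]
ee_rot: [0.646, -0.528, 0.468, 0.291]
contact_force: [0.9, 0.3, -1.3]
width: 0.0398
[-0.59951524 -0.0031109  -0.63249067] [0.44244857 0.28262352 0.28441664]
```

View pics/s19.png

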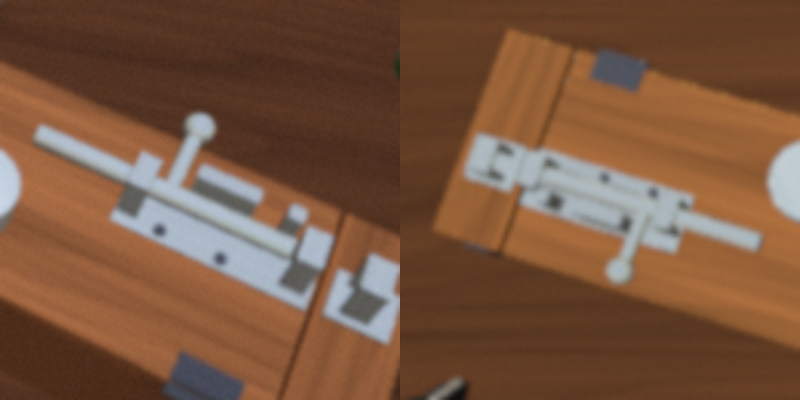

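View pics/s20.png

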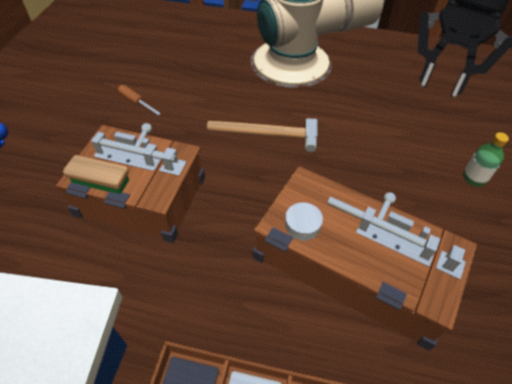

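The bolt is out of the keeper, the handle rests beyond the wall (top-panel ball at (620,270)), and the nail box is untouched. I'll check the drawn distance.

Run:
```python
from h import *
t=load('top');s=load('scene')
a=onplane(t,80+210/4.4-.4,120+352/4.4-.4,.133); b=onplane(t,80+220*.325-.3,120+270*.325-.3,.133)
print((inchest(a)-inchest(b))*1000)
a=onplane(s,390+33.3-.45,180+31.8-.45,.133); b=onplane(s,315+200*.375-.3,150+126*.375-.3,.133)
print((inchest(a)-inchest(b))*1000)
```

```text
[ 0.67310187 58.47015947  0.        ]
[ 0.4436804 58.5530981  0.       ]
```

Run:
```python
from h import *
from scipy.optimize import least_squares
def ball(im,cu,cv_):
    P=[]
    for v in range(int(cv_)-8,int(cv_)+9):
      for u in range(int(cu)-8,int(cu)+9):
        if (u-cu)**2+(v-cv_)**2<4.6**2: P.append(inchest(world(im,u,v)))
    P=np.array(P);f=lambda c:(np.linalg.norm(P-c,axis=1)-.010)
    return least_squares(f,P.mean(0)-[.006,0,.006],loss='soft_l1',f_scale=.001).x*1000
a=np.load('pics/sc11.npy',allow_pickle=True).item(); b=load('scene')
print(ball(a,422.8,211.3),ball(b,389.7,197))
A=cv2.resize(a['color'][195:228,407:440],None,fx=9,fy=9,interpolation=cv2.INTER_CUBIC)
B=cv2.resize(b['color'][181:214,374:407],None,fx=9,fy=9,interpolation=cv2.INTER_CUBIC)
cv2.imwrite('pics/s21.png',np.hstack([A,B]))
```

```text
[-72.09486361  69.0114033  131.00623407] [-73.32317401  12.10523917 130.94925037]
```

View pics/s21.png

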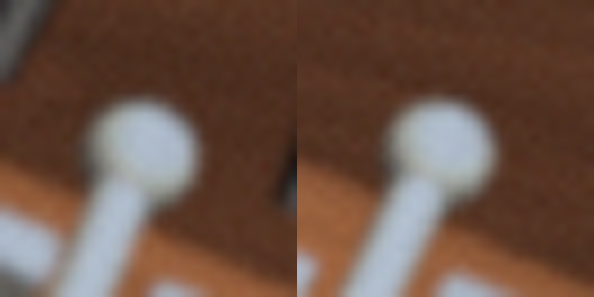

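The camera estimates give 57–58.5 mm against 60. The stop was felt earlier, so opening the fingers may have shifted it a little. I'll nudge it back to the stop with shut fingers from the +y side, then retreat cleanly.

Run:
```python
from h import *
p=pose(10,-24,.01,.019); q=(p[0]+[-.004,0,.08],p[1])
curdelta(q); rows(q,[p])
```

```text
now [-0.1779  0.0076  0.2844]
[12.59 -6.46  5.18] [-0.1 -0.1 -0. ]
[7.47 2.89 0.  ] [0. 0. 0.]
```

```bash
python3 -m crank '[[4,-2,1.7,0,0,0,0],[8,-4,3.4,0,0,0,0],[12.6,-6.5,5.2,0,0,0,0],[12.6,-6.5,5.2,0,0,0,0]]' 20; python3 -m crank '[[4,1.5,0,0,0,0,0],[7.2,2.8,0,0,0,0,0],[7.2,2.8,0,0,0,0,0]]'
python3 - <<'E'
from h import *
curdelta(pose(10,-24,.06,.019))
s=get('scene'); cv2.imwrite('pics/s22.png',cv2.resize(s['color'][150:300,315:465],(600,600)))
E
```

```text
clock: 14.12
position: [0.5648, 0.297, 0.1897]
ee_rot: [0.642, -0.527, 0.475, 0.29]
contact_force: [-0.3, -0.5, 0.3]
width: -0.0003
clock: 14.5
position: [0.5647, 0.296, 0.115]
ee_rot: [0.642, -0.528, 0.474, 0.291]
contact_force: [0.1, 0.1, 0.6]
width: -0.0002
now [-0.0651  0.0567  0.115 ]
[ 0.04 -0.18 -4.77] [-0.  -0.4 -0.3]
```

View pics/s22.png

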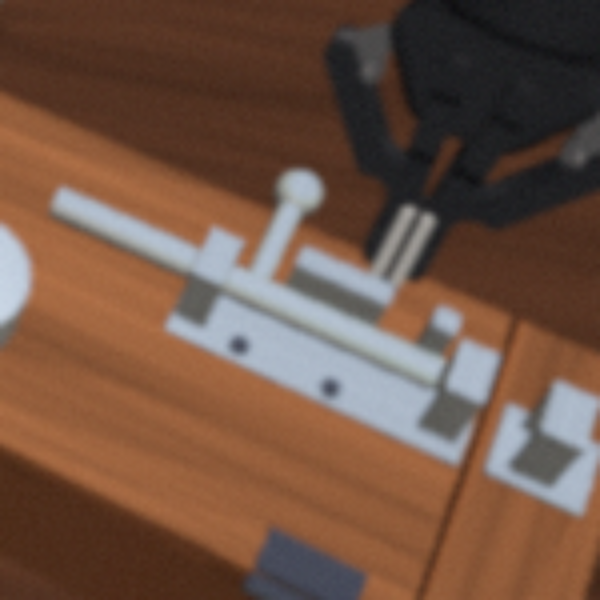

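The shut fingers stand clear on the +y side of the ball. Pushing slowly towards -y.

```bash
python3 -m crank '[[0,0,-1,0,0,0,0],[0,0,-1.7,0,0,0,0],[0,0,-1.9,0,0,0,0],[0,0,-2.1,0,0,0,0],[0,0,-2.1,0,0,0,0]]'
python3 - <<'E'
from h import *
st=manip.get_state();print('chest force',st['contact_force']@CX,st['contact_force']@CY);curdelta(pose(10,-24,.06,.019))
E
```

```text
clock: 15.18
position: [0.561, 0.2782, 0.119]
ee_rot: [0.645, -0.528, 0.471, 0.291]
contact_force: [-0.0, 0.1, -0.4]
width: 0.0001
chest force -0.056732172607859295 0.1365131183502575
now [-0.0634  0.0386  0.119 ]
[ 0.3   0.14 -2.96] [-0.1 -0.1  0. ]
```

```bash
python3 -m crank '[[0.2,0.1,-0.2,0,0,0,0],[0.2,0.1,-0.3,0,0,0,0],[0.2,0.1,-0.4,0,0,0,0],[0.2,0.1,-0.4,0,0,0,0]]'
python3 - <<'E'
from h import *
st=manip.get_state();print('chest force',st['contact_force']@CX,st['contact_force']@CY);curdelta(pose(10,-24,.06,.019))
E
```

```text
clock: 15.68
position: [0.5596, 0.2745, 0.1165]
ee_rot: [0.645, -0.528, 0.471, 0.291]
contact_force: [0.4, -0.1, -1.0]
width: 0.0003
chest force 0.3628705845918547 0.05878603678248229
now [-0.0636  0.0346  0.1165]
[ 0.08  0.02 -2.56] [-0.1 -0.1 -0. ]
```

```bash
python3 -m crank '[[0,0,-0.2,0,0,0,0],[0,0,-0.4,0,0,0,0],[0,0,-0.5,0,0,0,0],[0,0,-0.5,0,0,0,0]]'
python3 - <<'E'
from h import *
st=manip.get_state();print('chest force',st['contact_force']@CX,st['contact_force']@CY);curdelta(pose(10,-24,.06,.019))
E
```

```text
clock: 16.18
position: [0.5593, 0.2724, 0.1174]
ee_rot: [0.647, -0.527, 0.468, 0.291]
contact_force: [0.1, 6.0, -0.3]
width: 0.0001
chest force -1.659091799729891 5.792067958695212
now [-0.0632  0.0326  0.1174]
[ 0.14  0.08 -2.36] [-0.2  0.3  0.1]
```

```bash
python3 -m crank '[[0,0,-0.2,0,0,0,0],[0,0,-0.3,0,0,0,0],[0,0,-0.3,0,0,0,0]]'
python3 - <<'E'
from h import *
st=manip.get_state();print('chest force',st['contact_force']@CX,st['contact_force']@CY);curdelta(pose(10,-24,.06,.019))
E
```

```text
clock: 16.55
position: [0.5594, 0.272, 0.1182]
ee_rot: [0.648, -0.526, 0.466, 0.292]
contact_force: [0.3, 11.9, -0.2]
width: -0.0003
chest force -3.226021175291738 11.458532224173327
now [-0.0631  0.0323  0.1182]
[ 0.19  0.13 -2.33] [-0.3  0.6  0.2]
```

The bolt is against the stop: 11.5 N and no further motion. Retreating towards +y, then up and away.

```bash
python3 -m crank '[[0,0,1,0,0,0,0],[0,0,2.2,0,0,0,0],[-4,0,2.2,0,0,0,0],[-9,0,2.2,0,0,0,0],[-14,2,2.2,0,0,0,0]]'; python3 -m crank '[[-4,3,0,0,0,0,0],[-4,3,0,0,0,0,0],[-4,3,0,0,0,0,0]]'
python3 - <<'E'
from h import *
s=get('scene');t=get('top')
cv2.imwrite('pics/s23.png',np.hstack([cv2.resize(s['color'][150:300,315:465],(400,400)),cv2.resize(t['color'][120:250,80:210],(400,400))]))
st=manip.get_state();print(st['contact_force'],st['position'],st['qd'].round(3))
E
```

```text
clock: 17.18
position: [0.4925, 0.3105, 0.2378]
ee_rot: [0.645, -0.528, 0.471, 0.29]
contact_force: [-0.2, 0.7, 0.7]
width: -0.0001
clock: 17.55
position: [0.4505, 0.3234, 0.2602]
ee_rot: [0.644, -0.528, 0.471, 0.291]
contact_force: [0.0, -0.4, 0.4]
width: -0.0
[-0.03834847 -0.28832718  0.10534501] [0.45079372 0.32286162 0.25935454] [-0.007  0.006 -0.001  0.003  0.002 -0.001]
```

View pics/s23.png

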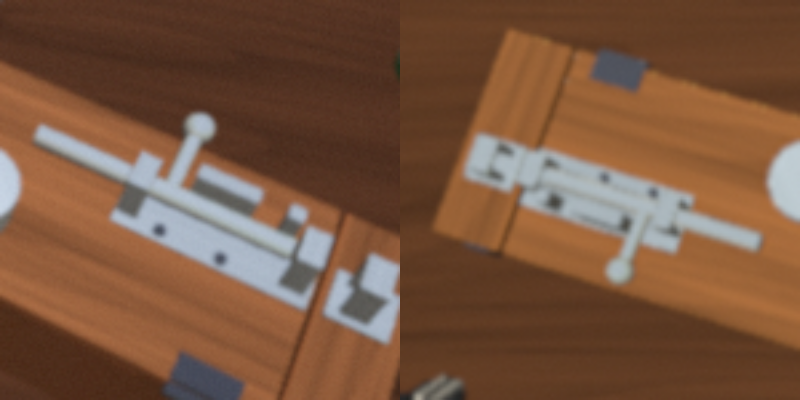

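The picture shows the same position as before the nudge: ball at (200,126) left and (620,270) right, bolt out of the keeper. So it was already at the stop. Handing in.

```bash
python3 -c "
from rig import manip
print(manip.sign_off())"
```

```text
the job is handed in; nothing more can be done
None
```

The long chest is unbolted, and I handed the job in at 17.6 s. I lifted the handle out of its notch, drew the bolt to its stop and out of the keeper, and lowered the handle gently beyond the end of the rear wall.

- **First attempt failed:** the ball slipped out of the pads part-way up and the handle fell back into its notch, with the bolt still home. On the second attempt I turned the tool along with the handle, and the grip held.
- **Fully drawn?** The last checks disagree slightly. The camera put the travel at 57–58.5 mm, not 60. A later push met firm resistance (11.5 N, no further motion), and the bolt looked unmoved in the pictures afterwards. I take that as the bolt being at its stop and the gap as camera error.
- **Nail box:** I never went near its bolt, and the last full picture, taken before that final push, shows it still bolted.
- **At hand-in:** the robot was touching nothing, and the highest wrist force I read was about 22 N.

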